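# Find the full tin by its weight

## Task

Three closed tins of brass fittings on the counter mat look the same, but one is full and two are part-used: lift them to feel which is the heaviest. Stand the two lighter tins in the blue top-up tray without dropping them, keep every tin upright and leave the other goods on the counter alone. Finish holding the heaviest tin up for the customer, upright and still, in the gripper, its bottom at least 15 cm above the counter; do not put it down or let it go.

Things in the scene. Friction and masses are not known exactly. Their poses are not given: they have to be found in the camera images.
- tin_a: one of three tins that look the same: closed round straight-sided tinplate tin with a press-on lid, 60 mm in diameter, 90 mm tall, standing upright on the rubber mat at the start; origin at the centre of its underside, z up along the tin's axis. Packed inside with brass fittings: the one full tin weighs 0.70 to 0.82 kg in all, the two part-used ones 0.27 to 0.50 kg each; which one is full changes every time and cannot be seen
- tin_b: one of three tins that look the same: closed round straight-sided tinplate tin with a press-on lid, 60 mm in diameter, 90 mm tall, standing upright on the rubber mat at the start; origin at the centre of its underside, z up along the tin's axis. Packed inside with brass fittings: the one full tin weighs 0.70 to 0.82 kg in all, the two part-used ones 0.27 to 0.50 kg each; which one is full changes every time and cannot be seen
- tin_c: one of three tins that look the same: closed round straight-sided tinplate tin with a press-on lid, 60 mm in diameter, 90 mm tall, standing upright on the rubber mat at the start; origin at the centre of its underside, z up along the tin's axis. Packed inside with brass fittings: the one full tin weighs 0.70 to 0.82 kg in all, the two part-used ones 0.27 to 0.50 kg each; which one is full changes every time and cannot be seen
- tray: shallow open blue plastic tray, fixed to the counter, outside 148 mm (its x) by 318 mm (its y), 45 mm high, walls and floor 4 mm thick (inside 140 by 310 mm, the floor 4 mm above the counter): room for three tins in a row along y, for instance at y = -100, 0 and 100 mm; origin at the centre of its underside, z up. It stands to the left or right of the mat
- mat: thin black rubber counter mat, fixed, 190 mm (its x) by 300 mm (its y), 4 mm thick; the tins stand on it, at least 25 mm of free space on the two sides of each tin along the mat's x; origin at the centre of its underside, z up
- valve: black plastic irrigation solenoid valve, 112 mm long, 94 mm tall, loose: not to be disturbed; origin at the centre of its underside
- tee: white plastic pipe tee lying with its branch up, 96 mm long, 75 mm tall, loose: not to be disturbed; origin at the centre of its underside
- ballvalve: brass ball valve with a flat dark lever, 100 mm long, 55 mm tall, loose: not to be disturbed; origin under the middle of its body
There are look-alikes about, which are no part of the job. Leave any orange look-alike of the tin_b alone. What is shaped like the tin_a but turquoise is not meant.

How it is judged:
On the way, in this order (a step that is already met when the one before it is completed fails the run):
1. a tin is lifted clear in the gripper (((height (world z) of tin_a above 0.03 m and contact force between tin_a and the fingers above 2 N) or (height (world z) of tin_b above 0.03 m and contact force between tin_b and the fingers above 2 N) or (height (world z) of tin_c above 0.03 m and contact force between tin_c and the fingers above 2 N))), for 0.2 s.
2. a tin stands released in the tray (((x of tin_a in the frame of tray between -0.05 and 0.05 m and y of tin_a in the frame of tray between -0.135 and 0.135 m and z of tin_a in the frame of tray between -0.002 and 0.012 m and angle between tin_a's own z axis and vertical below 0.1 rad and contact force between tin_a and the fingers below 0.3 N and linear speed of tin_a below 0.03 m/s) or (x of tin_b in the frame of tray between -0.05 and 0.05 m and y of tin_b in the frame of tray between -0.135 and 0.135 m and z of tin_b in the frame of tray between -0.002 and 0.012 m and angle between tin_b's own z axis and vertical below 0.1 rad and contact force between tin_b and the fingers below 0.3 N and linear speed of tin_b below 0.03 m/s) or (x of tin_c in the frame of tray between -0.05 and 0.05 m and y of tin_c in the frame of tray between -0.135 and 0.135 m and z of tin_c in the frame of tray between -0.002 and 0.012 m and angle between tin_c's own z axis and vertical below 0.1 rad and contact force between tin_c and the fingers below 0.3 N and linear speed of tin_c below 0.03 m/s))), for 0.2 s.
3. two tins stand released in the tray ((((x of tin_b in the frame of tray between -0.05 and 0.05 m and y of tin_b in the frame of tray between -0.135 and 0.135 m and z of tin_b in the frame of tray between -0.002 and 0.012 m and angle between tin_b's own z axis and vertical below 0.1 rad and contact force between tin_b and the fingers below 0.3 N and linear speed of tin_b below 0.03 m/s) and (x of tin_c in the frame of tray between -0.05 and 0.05 m and y of tin_c in the frame of tray between -0.135 and 0.135 m and z of tin_c in the frame of tray between -0.002 and 0.012 m and angle between tin_c's own z axis and vertical below 0.1 rad and contact force between tin_c and the fingers below 0.3 N and linear speed of tin_c below 0.03 m/s)) or ((x of tin_a in the frame of tray between -0.05 and 0.05 m and y of tin_a in the frame of tray between -0.135 and 0.135 m and z of tin_a in the frame of tray between -0.002 and 0.012 m and angle between tin_a's own z axis and vertical below 0.1 rad and contact force between tin_a and the fingers below 0.3 N and linear speed of tin_a below 0.03 m/s) and (x of tin_c in the frame of tray between -0.05 and 0.05 m and y of tin_c in the frame of tray between -0.135 and 0.135 m and z of tin_c in the frame of tray between -0.002 and 0.012 m and angle between tin_c's own z axis and vertical below 0.1 rad and contact force between tin_c and the fingers below 0.3 N and linear speed of tin_c below 0.03 m/s)) or ((x of tin_a in the frame of tray between -0.05 and 0.05 m and y of tin_a in the frame of tray between -0.135 and 0.135 m and z of tin_a in the frame of tray between -0.002 and 0.012 m and angle between tin_a's own z axis and vertical below 0.1 rad and contact force between tin_a and the fingers below 0.3 N and linear speed of tin_a below 0.03 m/s) and (x of tin_b in the frame of tray between -0.05 and 0.05 m and y of tin_b in the frame of tray between -0.135 and 0.135 m and z of tin_b in the frame of tray between -0.002 and 0.012 m and angle between tin_b's own z axis and vertical below 0.1 rad and contact force between tin_b and the fingers below 0.3 N and linear speed of tin_b below 0.03 m/s)))), for 0.2 s.
At the end, for the whole second after the job is handed in: Heaviest tin held still in the gripper, touching nothing else, underside over 0.14 m up, within 0.25 rad of upright; the two lighter tins released, upright (0.1 rad) and at rest on the tray floor, each pressing on it with under 5.8 N (the heaviest would press 7 N or more) ((((height (world z) of tin_a above 0.14 m and angle between tin_a's own z axis and vertical below 0.25 rad and linear speed of tin_a below 0.05 m/s and contact force between tin_a and the fingers above 5 N and contact force between tin_a and tin_b below 0.3 N and contact force between tin_a and tin_c below 0.3 N and contact force between tin_a and tray below 0.3 N) and ((x of tin_b in the frame of tray between -0.05 and 0.05 m and y of tin_b in the frame of tray between -0.135 and 0.135 m and z of tin_b in the frame of tray between -0.002 and 0.012 m and angle between tin_b's own z axis and vertical below 0.1 rad and contact force between tin_b and the fingers below 0.3 N and linear speed of tin_b below 0.03 m/s) and contact force between tin_b and tray between 1.5 and 5.8 N) and ((x of tin_c in the frame of tray between -0.05 and 0.05 m and y of tin_c in the frame of tray between -0.135 and 0.135 m and z of tin_c in the frame of tray between -0.002 and 0.012 m and angle between tin_c's own z axis and vertical below 0.1 rad and contact force between tin_c and the fingers below 0.3 N and linear speed of tin_c below 0.03 m/s) and contact force between tin_c and tray between 1.5 and 5.8 N)) or ((height (world z) of tin_b above 0.14 m and angle between tin_b's own z axis and vertical below 0.25 rad and linear speed of tin_b below 0.05 m/s and contact force between tin_b and the fingers above 5 N and contact force between tin_b and tin_a below 0.3 N and contact force between tin_b and tin_c below 0.3 N and contact force between tin_b and tray below 0.3 N) and ((x of tin_a in the frame of tray between -0.05 and 0.05 m and y of tin_a in the frame of tray between -0.135 and 0.135 m and z of tin_a in the frame of tray between -0.002 and 0.012 m and angle between tin_a's own z axis and vertical below 0.1 rad and contact force between tin_a and the fingers below 0.3 N and linear speed of tin_a below 0.03 m/s) and contact force between tin_a and tray between 1.5 and 5.8 N) and ((x of tin_c in the frame of tray between -0.05 and 0.05 m and y of tin_c in the frame of tray between -0.135 and 0.135 m and z of tin_c in the frame of tray between -0.002 and 0.012 m and angle between tin_c's own z axis and vertical below 0.1 rad and contact force between tin_c and the fingers below 0.3 N and linear speed of tin_c below 0.03 m/s) and contact force between tin_c and tray between 1.5 and 5.8 N)) or ((height (world z) of tin_c above 0.14 m and angle between tin_c's own z axis and vertical below 0.25 rad and linear speed of tin_c below 0.05 m/s and contact force between tin_c and the fingers above 5 N and contact force between tin_c and tin_a below 0.3 N and contact force between tin_c and tin_b below 0.3 N and contact force between tin_c and tray below 0.3 N) and ((x of tin_a in the frame of tray between -0.05 and 0.05 m and y of tin_a in the frame of tray between -0.135 and 0.135 m and z of tin_a in the frame of tray between -0.002 and 0.012 m and angle between tin_a's own z axis and vertical below 0.1 rad and contact force between tin_a and the fingers below 0.3 N and linear speed of tin_a below 0.03 m/s) and contact force between tin_a and tray between 1.5 and 5.8 N) and ((x of tin_b in the frame of tray between -0.05 and 0.05 m and y of tin_b in the frame of tray between -0.135 and 0.135 m and z of tin_b in the frame of tray between -0.002 and 0.012 m and angle between tin_b's own z axis and vertical below 0.1 rad and contact force between tin_b and the fingers below 0.3 N and linear speed of tin_b below 0.03 m/s) and contact force between tin_b and tray between 1.5 and 5.8 N)))); the arm keeps its last pose, push and grip.
It fails at once if a tin is tipped over (more than 0.5 rad) (angle between any of tin_a, tin_b, tin_c's own z axis and vertical above 0.5 rad).
It fails at once if a tin is dropped (moves faster than 0.75 m/s out of the grip, as after a fall of 3 cm) ((linear speed of tin_a above 0.75 m/s and contact force between tin_a and the fingers below 0.1 N) or (linear speed of tin_b above 0.75 m/s and contact force between tin_b and the fingers below 0.1 N) or (linear speed of tin_c above 0.75 m/s and contact force between tin_c and the fingers below 0.1 N)).
It fails at once if other goods on the counter are disturbed (moved more than 3 cm) (distance of any of valve, tee, ballvalve from where it was at the start of the episode above 0.03 m).
It also fails if it takes over 72 s, if anything falls off the work surface, if the arm or the gripper's body presses on something with over 40 N, if the wrist force passes 120 N, or if a joint passes its speed limit or range.

## Robot

A 6-joint arm with a two-finger parallel gripper is mounted at the origin on the work surface. World frame = base frame: x ahead of the robot, y to its left, z up, the work surface at z = 0. Lengths are in m, angles in rad, forces in N, time in s.
With the tool pointing down it reaches from about 0.35 to 0.775 m from the base axis. Payload 7.3 kg.
Tool frame: the origin (TCP) lies midway between the tips of the shut fingers; the grasp point (between the pads) lies grasp_offset behind it (grasp_offset is the distance from the TCP to the grasp point, in m); z points along the fingers, y is the line along which they close (so a half turn about z gives the same grasp; the last joint's range is limited). The gripper opens to 92 mm and grips with 3 to 60 N. Pads are 19 mm wide; open, the fingers measure 130 mm over their backs; the gripper's body (75 mm by 190 mm) begins 47 mm behind the grasp point.
Start: joints at [1.025, 0.342, 1.524, -0, 1.275, -0.146], TCP at [0.204, 0.484, 0.227] pointing down, gripper open.
Joint ranges: [-2.53, 2.53], [-0.77, 2.02], [0.04, 2.7], [-1, 4.14], [0.28, 2.66], [-3.11, 3.11]. Speed limits (rad/s): [2.57, 2.57, 3.14, 3.14, 3.14, 3.14].

## Interface

Orientations are given as [roll, pitch, yaw] about the fixed x, y, z axes, in that order (R = Rz(yaw) Ry(pitch) Rx(roll)).
In Python, from cell import * gives the robot as it stands.
- The arm moves only by the tool step_arm, never from a script. Its argument "plan" is a list of rows, each a list of 5 numbers: the closure, from -1 (fully open) to 1 (shut), then the shift along the tool's x, y, z in m, then the turn about the tool's z in rad. In form: [[hand, x, y, z, twist], ...]. A call has 1 to 20 rows; each row is the pose to reach, as a shift and turn from the pose commanded when the call began, along the tool's axes at that moment; what a row does not reach only later rows make up. A row lasts 1/8 s, in which the tool goes at most 62.5 mm and 10.7 degrees, less where a joint would pass 70% of its speed; a pose out of reach is approached as far as the arm can. A call with a gripper value outside its range is refused whole. The fingers move at their own pace and stop on an object; "grip_force" is the grip in N (left out, the last holds). Time passes only in rows, so rows that repeat a pose let the fingers close. It gives the time, the measured TCP pose, the force, the opening and the grip force at its end, in the units of the state.
- observe(): the state, without advancing time (a new reading comes with each control period).
- read_camera(name): name is "scene" or "top"; returns a dict with "img" (400x640x3 uint8, red, green, blue), "range_z" (400x640 float32, m along the optical axis (not along the pixel's ray), 0 where there is no reading), "fx", "fy", "cx", "cy" (pixels), "k1" (the pictures are not rectified: a ray, as slopes to the right and down, at radius r is drawn at 1 + k1 r^2 times it, then the intrinsics apply), "R" (3x3) and "t" (3): a world point X has camera coordinates R X + t. Camera axes: x right, y down, z forward; pixel columns grow to the right and rows downward; lengths in m; the calibration is good to about 2 mm. A picture is of the moment at which its call begins.
- hand_in(): hands the job in; it is judged then, once.
The state is a dict: "time": time; "qpos": joint angles; "qvel": joint speeds; "joint_efforts": joint torques, N m; "tool_pos": TCP position; "tool_rot": TCP orientation; "contact_force": force on the tool from outside, world axes, zero at the start; "torque": the same for the moment, N m; "opening": finger opening in m; "grip_force": force on a finger pad.
Only numpy, scipy, OpenCV 4.12 (cv2) and the standard library are available. Lean on these libraries where they do the work, as an engineer would, in place of code of your own. Each camera call takes 0.05 s, during which the arm holds its last target. There are 200 camera calls.

## Working session

There is one attempt and no reset: what is moved stays moved. The work goes in short steps, Python scripts to look and compute and a tool call to move; the robot and the scene stay as the last step left them, time stands still between calls to the robot, and variables do not carry over. Pictures are saved under pics/ and viewed, at most 10 in all, crops included, and the job is handed in when it is done.

Besides the shell and the picture viewer there is one more tool, called after ">>>" in YAML: its name, and indented under it one key for each argument. step_arm: Moves the arm, as the interface text tells. Its arguments: {"type":"object","properties":{"plan":{"type":"array","items":{"type":"array","items":{"type":"number"}}},"grip_force":{"type":"number"}},"required":["plan"]}

```bash
mkdir -p pics; ls; cat > h.py <<'E'
from cell import *
import numpy as np, cv2
def cloud(c):
    K=np.array([[c["fx"],0,c["cx"]],[0,c["fy"],c["cy"]],[0,0,1.]])
    h,w=c["range_z"].shape
    u,v=np.meshgrid(np.arange(w),np.arange(h))
    p=cv2.undistortPoints(np.stack([u,v],-1).reshape(-1,1,2).astype(float),K,np.array([c["k1"],0,0,0.])).reshape(h,w,2)
    z=c["range_z"]; X=np.dstack([p[...,0]*z,p[...,1]*z,z])
    return (X-c["t"])@c["R"]
def save(c,n): cv2.imwrite("pics/"+n,c["img"][...,::-1])
E
python3 - <<'E'
from h import *
s=observe(); print({k:np.round(v,3) for k,v in s.items()})
for n in("top","scene"):
    c=read_camera(n); save(c,n+"1.png"); X=cloud(c); np.savez(n+"1.npz",X=X,img=c["img"],rz=c["range_z"])
    print(n,c["k1"],c["fx"],-c["R"].T@c["t"])
E
```

```text
pics
{'time': np.float64(0.0), 'qpos': array([ 1.025,  0.343,  1.525, -0.   ,  1.275, -0.146]), 'qvel': array([ 0.001, -0.001,  0.001,  0.   ,  0.   , -0.001]), 'joint_efforts': array([ 1.0000e-03, -4.3124e+01, -2.4423e+01,  7.2000e-02,  5.6000e-02,
       -0.0000e+00]), 'tool_pos': array([0.204, 0.483, 0.226]), 'tool_rot': array([-3.14 , -0.   ,  2.742]), 'contact_force': array([-0.62 , -0.325,  0.255]), 'torque': array([-0.031, -0.015, -0.004]), 'grip_force': np.float64(0.0), 'opening': np.float64(0.092)}
top -0.04758265652277693 402.57952953824247 [0.54779878 0.05288168 0.90789111]
scene -0.056391936356342945 387.592660113837 [ 1.03088497 -0.35370558  0.63841056]
```

View pics/top1.png

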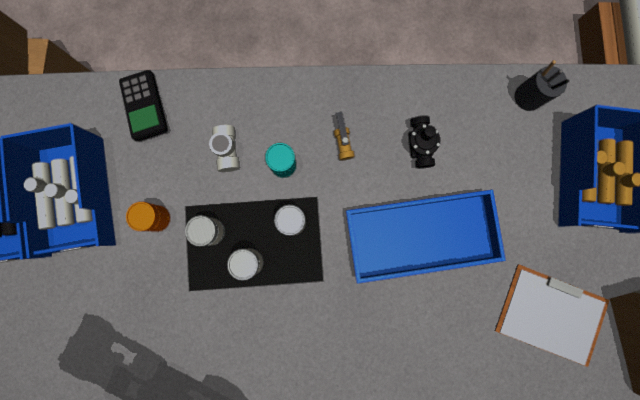

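View pics/scene1.png

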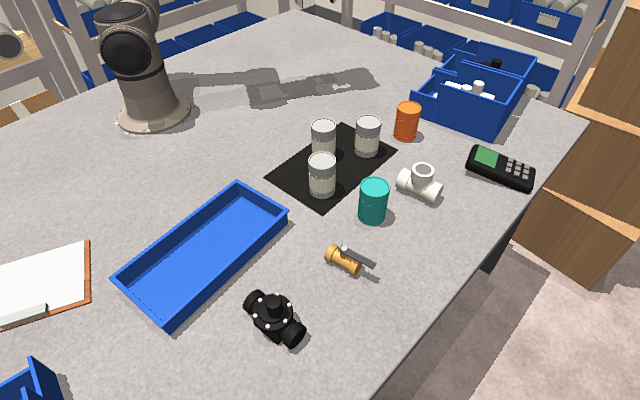

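The top view shows the three tins at about (202,231), (244,264) and (290,220) on the black mat, with the blue tray at (425,235) to its right. The orange look-alike is at (147,216) and the turquoise one at (281,159). Next I'll measure these.

```bash
python3 - <<'E'
from h import *
d=np.load("top1.npz"); X=d["X"]; img=d["img"].astype(int)
for n,(u,v) in dict(t1=(202,231),t2=(244,264),t3=(290,220),orange=(147,216),turq=(281,159),tee=(222,146),ball=(343,140),valve=(424,140)).items():
    P=X[v-25:v+26,u-25:u+26].reshape(-1,3); 
    zt=0.085 if n[0]=='t' and n!='tee' or n=='orange' else 0.02
    P=P[(P[:,2]>zt)&(P[:,2]<.15)]
    if n in('t1','t2','t3','orange','turq'):
        (c,r)=cv2.minEnclosingCircle(P[:,:2].astype(np.float32)); print(n,np.round(c,4),round(r,4),len(P),P[:,2].mean().round(3))
    else: print(n,P.min(0).round(3),P.max(0).round(3))
r,g,b=img[...,0],img[...,1],img[...,2]
m=(b>r+40)&(b>g+20); m[:,:320]=0;m[:,520:]=0
P=X[m&(X[...,2]>0.03)]; print("tray rim z",P[:,2].mean()); print(cv2.minAreaRect(P[:,:2].astype(np.float32)))
m=(img.max(-1)<25); m[:195]=0;m[295:]=0;m[:,:180]=0;m[:,330:]=0
print("mat",cv2.minAreaRect(X[m][:,:2].astype(np.float32)))
from cell import *
import cell; print([k for k in dir(cell) if k[0]!='_'], getattr(cell,'grasp_offset',None))
E
```

```text
t1 [0.5707 0.2866] 0.0312 750 0.092
t2 [0.5005 0.2009] 0.0313 748 0.091
t3 [0.588  0.1045] 0.0307 719 0.092
orange [0.6028 0.4108] 0.031 673 0.088
turq [0.7192 0.123 ] 0.0311 661 0.088
tee [0.704 0.219 0.02 ] [0.804 0.278 0.079]
ball [ 0.724 -0.037  0.021] [0.818 0.004 0.057]
valve [ 0.703 -0.225  0.021] [ 0.816 -0.157  0.097]
tray rim z 0.060825132412977045
((0.5454692840576172, -0.14910930395126343), (0.1579843908548355, 0.40064921975135803), 6.733433723449707)
mat ((0.5426982641220093, 0.19272422790527344), (0.1844371259212494, 0.2932037115097046), 2.886570692062378)
['IKError', 'grasp_offset', 'hand_in', 'observe', 'read_camera'] 0.0188
```

```bash
cat >> h.py <<'E'
from scipy.spatial.transform import Rotation as Ro
def goto(x,y,z,yaw):
    s=observe(); R=Ro.from_euler("xyz",s["tool_rot"]).as_matrix()
    d=R.T@(np.array([x,y,z])-s["tool_pos"]); tw=-(yaw-s["tool_rot"][2]); print("shift",d.round(4),"twist",round(tw,4),"at",np.round(s["tool_pos"],4),np.round(s["tool_rot"],4),"F",np.round(s["contact_force"],2),"open",s["opening"],"t",s["time"])
E
python3 - <<'E'
from h import *
d=np.load("top1.npz"); X=d["X"]; img=d["img"].astype(int)
r,g,b=img[...,0],img[...,1],img[...,2]
m=((b>r+40)&(b>g+20)); m[:,:335]=0;m[:,515:]=0;m[:180]=0;m[300:]=0
m=cv2.morphologyEx(m.astype(np.uint8),cv2.MORPH_OPEN,np.ones((3,3)))>0
P=X[m&(X[...,2]>0.036)&(X[...,2]<.06)]; print("tray rim z",P[:,2].mean()); print(cv2.minAreaRect(P[:,:2].astype(np.float32)))
goto(.571,.287,.2,1.62)
E
```

```text
tray rim z 0.04397606944357862
((0.5496324300765991, -0.18475428223609924), (0.1579752415418625, 0.3289548456668854), 6.701320648193359)
shift [-0.4144 -0.038   0.0261] twist 1.1218 at [0.2041 0.4833 0.2261] [-3.1402e+00 -2.0000e-04  2.7418e+00] F [ 0.09 -0.52  0.6 ] open 0.09164063869907409 t 0.1
```

>>> step_arm:
  plan:
    - [-1,-0.06,-0.005,0.005,0.16]
    - [-1,-0.12,-0.01,0.01,0.32]
    - [-1,-0.18,-0.015,0.015,0.48]
    - [-1,-0.24,-0.02,0.02,0.64]
    - [-1,-0.3,-0.027,0.024,0.8]
    - [-1,-0.36,-0.033,0.026,0.96]
    - [-1,-0.414,-0.038,0.026,1.122]
    - [-1,-0.414,-0.038,0.026,1.122]
    - [-1,-0.414,-0.038,0.026,1.122]
    - [-1,-0.414,-0.038,0.026,1.122]
    - [-1,-0.414,-0.038,0.026,1.122]
  grip_force: 40

```text
time: 1.48
tool_pos: [0.57, 0.2884, 0.2011]
tool_rot: [3.141, -0.0, 1.622]
contact_force: [-0.3, 0.4, 0.6]
opening: 0.092
grip_force: 0.0
```

```bash
python3 -c "
from h import *
goto(.571,.287,.054,1.62)"
```

```text
shift [-0.0015  0.0009  0.1471] twist 0.0019 at [0.57   0.2884 0.2011] [ 3.1414e+00 -2.0000e-04  1.6219e+00] F [-0.27  0.37  0.58] open 0.09195077210061921 t 1.475
```

>>> step_arm:
  plan:
    - [-1,-0.001,0.001,0.03,0]
    - [-1,-0.001,0.001,0.06,0]
    - [-1,-0.001,0.001,0.09,0]
    - [-1,-0.001,0.001,0.115,0]
    - [-1,-0.001,0.001,0.135,0]
    - [-1,-0.001,0.001,0.147,0]
    - [-1,-0.001,0.001,0.147,0]
    - [1,-0.001,0.001,0.147,0]
    - [1,-0.001,0.001,0.147,0]
    - [1,-0.001,0.001,0.147,0]
    - [1,-0.001,0.001,0.147,0]
    - [1,-0.001,0.001,0.147,0]
    - [1,-0.001,0.001,0.147,0]
  grip_force: 40

```text
time: 3.1
tool_pos: [0.5711, 0.2866, 0.0541]
tool_rot: [-3.14, 0.0, 1.62]
contact_force: [-5.4, -0.8, 5.6]
opening: 0.0601
grip_force: 40.0
```

>>> step_arm:
  plan:
    - [1,0,0,-0.01,0]
    - [1,0,0,-0.03,0]
    - [1,0,0,-0.06,0]
    - [1,0,0,-0.09,0]
    - [1,0,0,-0.12,0]
    - [1,0,0,-0.135,0]
    - [1,0,0,-0.14,0]
    - [1,0,0,-0.14,0]
    - [1,0,0,-0.14,0]
    - [1,0,0,-0.14,0]
    - [1,0,0,-0.14,0]

```text
time: 4.47
tool_pos: [0.5718, 0.2865, 0.1933]
tool_rot: [-3.141, 0.0, 1.62]
contact_force: [-0.9, -0.3, -4.9]
opening: 0.0598
grip_force: 40.0
```

```bash
python3 -c "
from h import *
goto(.5605,-.2744,.194,1.62)
c=read_camera('scene');save(c,'s2.png')
goto(.5605,-.2744,.194,1.62)"
```

```text
shift [-0.5597 -0.0388 -0.0006] twist -0.0002 at [0.5718 0.2865 0.1933] [-3.1409e+00  1.0000e-04  1.6198e+00] F [-0.94 -0.25 -4.92] open 0.05978678805713093 t 4.475
shift [-5.597e-01 -3.880e-02 -5.000e-04] twist -0.0002 at [0.5719 0.2865 0.1934] [-3.1411e+00  1.0000e-04  1.6198e+00] F [-1.03 -1.48 -4.08] open 0.05998655464465525 t 4.525
```

Reading is about 5 N, so this is a part-used tin. It goes in the far tray slot.

>>> step_arm:
  plan:
    - [1,-0.015,-0.001,0,0]
    - [1,-0.045,-0.003,0,0]
    - [1,-0.09,-0.006,0,0]
    - [1,-0.14,-0.01,0,0]
    - [1,-0.19,-0.013,0,0]
    - [1,-0.24,-0.017,0,0]
    - [1,-0.29,-0.02,0,0]
    - [1,-0.34,-0.024,0,0]
    - [1,-0.39,-0.027,0,0]
    - [1,-0.44,-0.03,0,0]
    - [1,-0.485,-0.034,0,0]
    - [1,-0.52,-0.036,0,0]
    - [1,-0.545,-0.038,0,0]
    - [1,-0.56,-0.039,0,0]
    - [1,-0.56,-0.039,0,0]
    - [1,-0.56,-0.039,0,0]
    - [1,-0.56,-0.039,0,0]

```text
time: 6.65
tool_pos: [0.5607, -0.2735, 0.1938]
tool_rot: [3.142, -0.0, 1.621]
contact_force: [-0.7, -0.3, -4.2]
opening: 0.0598
grip_force: 40.0
```

```bash
python3 -c "
from h import *
goto(.5605,-.2744,.055,1.62)
c=read_camera('scene');save(c,'s3.png')
goto(.5605,-.2744,.055,1.62)"
```

```text
shift [-0.0009 -0.0002  0.1388] twist 0.0013 at [ 0.5607 -0.2735  0.1938] [ 3.1415e+00 -3.0000e-04  1.6213e+00] F [-0.71 -0.34 -4.23] open 0.059759609567505756 t 6.65
shift [-0.0008 -0.0002  0.1388] twist 0.0012 at [ 0.5607 -0.2736  0.1938] [ 3.1415e+00 -3.0000e-04  1.6212e+00] F [ 0.14  0.06 -4.31] open 0.060119000491702164 t 6.7
```

View pics/s3.png

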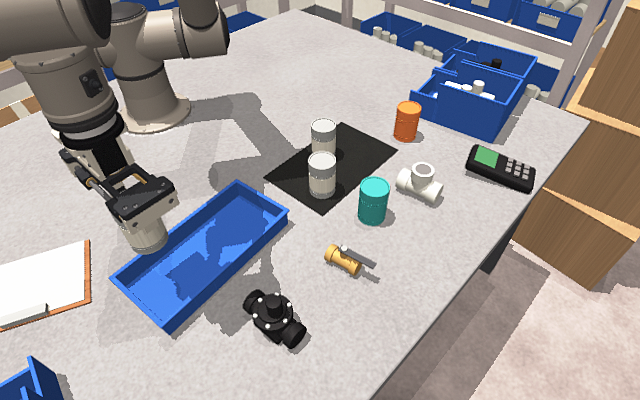

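The scene view shows the tin held upright at about (147,235), over the far end of the tray. The other two are still on the mat. Lowering it now.

>>> step_arm:
  plan:
    - [1,0,0,0.02,0]
    - [1,0,0,0.05,0]
    - [1,0,0,0.08,0]
    - [1,0,0,0.11,0]
    - [1,0,0,0.125,0]
    - [1,0,0,0.132,0]
    - [1,0,0,0.136,0]
    - [1,0,0,0.139,0]
    - [1,0,0,0.1395,0]
    - [1,0,0,0.1395,0]
    - [1,0,0,0.1395,0]

```text
time: 8.07
tool_pos: [0.5605, -0.2748, 0.0545]
tool_rot: [3.141, 0.0, 1.62]
contact_force: [-0.2, -0.3, -5.0]
opening: 0.0601
grip_force: 40.0
```

>>> step_arm:
  plan:
    - [1,0,0,0.0005,0]
    - [1,0,0,0.001,0]
    - [1,0,0,0.0015,0]
    - [1,0,0,0.0015,0]

```text
time: 8.57
tool_pos: [0.5606, -0.2748, 0.0541]
tool_rot: [3.141, 0.001, 1.62]
contact_force: [-3.6, 1.7, 6.4]
opening: 0.0602
grip_force: 40.0
```

Contact confirmed. Releasing and rising.

>>> step_arm:
  plan:
    - [0.6,0,0,0,0]
    - [-1,0,0,0,0]
    - [-1,0,0,0,0]
    - [-1,0,0,0,0]
    - [-1,0,0,0,0]
    - [-1,0,0,-0.03,0]
    - [-1,0,0,-0.07,0]
    - [-1,0,0,-0.11,0]
    - [-1,0,0,-0.14,0]
    - [-1,0,0,-0.14,0]

```text
time: 9.82
tool_pos: [0.5616, -0.2754, 0.1954]
tool_rot: [3.137, 0.003, 1.62]
contact_force: [0.7, 0.4, -0.3]
opening: 0.0919
grip_force: 0.0
```

```bash
python3 -c "
from h import *
goto(.588,.1045,.2,1.62)
"
```

```text
shift [ 0.3781  0.0451 -0.0056] twist -0.0001 at [ 0.5616 -0.2754  0.1954] [3.1370e+00 3.1000e-03 1.6199e+00] F [ 0.72  0.39 -0.33] open 0.09191291964544826 t 9.825
```

>>> step_arm:
  plan:
    - [-1,0.04,0.005,-0.005,0]
    - [-1,0.1,0.012,-0.005,0]
    - [-1,0.16,0.019,-0.005,0]
    - [-1,0.22,0.026,-0.005,0]
    - [-1,0.28,0.033,-0.005,0]
    - [-1,0.33,0.039,-0.005,0]
    - [-1,0.365,0.044,-0.005,0]
    - [-1,0.379,0.045,-0.005,0]
    - [-1,0.379,0.045,-0.005,0]
    - [-1,0.379,0.045,-0.005,0]
    - [-1,0.379,0.045,-0.005,0]

```text
time: 11.2
tool_pos: [0.5869, 0.1046, 0.1977]
tool_rot: [-3.142, 0.0, 1.618]
contact_force: [-0.7, -0.1, 0.2]
opening: 0.0916
grip_force: 0.0
```

```bash
python3 -c "
from h import *
goto(.588,.1045,.054,1.62)
"
```

```text
shift [-0.0002  0.0011  0.1437] twist -0.002 at [0.5869 0.1046 0.1977] [-3.1415e+00  1.0000e-04  1.6180e+00] F [-0.71 -0.09  0.24] open 0.09158768458510656 t 11.2
```

>>> step_arm:
  plan:
    - [-1,0,0.001,0.03,0]
    - [-1,0,0.001,0.06,0]
    - [-1,0,0.001,0.09,0]
    - [-1,0,0.001,0.115,0]
    - [-1,0,0.001,0.135,0]
    - [-1,0,0.001,0.1435,0]
    - [-1,0,0.001,0.1435,0]
    - [1,0,0.001,0.1435,0]
    - [1,0,0.001,0.1435,0]
    - [1,0,0.001,0.1435,0]
    - [1,0,0.001,0.1435,0]
    - [1,0,0.001,0.1435,0]
    - [1,0,0.001,0.1435,0]

```text
time: 12.82
tool_pos: [0.5874, 0.1062, 0.0545]
tool_rot: [-3.141, -0.0, 1.62]
contact_force: [-3.9, -0.8, 6.1]
opening: 0.0596
grip_force: 40.0
```

>>> step_arm:
  plan:
    - [1,0,0,-0.01,0]
    - [1,0,0,-0.03,0]
    - [1,0,0,-0.06,0]
    - [1,0,0,-0.09,0]
    - [1,0,0,-0.12,0]
    - [1,0,0,-0.135,0]
    - [1,0,0,-0.14,0]
    - [1,0,0,-0.14,0]
    - [1,0,0,-0.14,0]
    - [1,0,0,-0.14,0]
    - [1,0,0,-0.14,0]

```text
time: 14.2
tool_pos: [0.5877, 0.1061, 0.1938]
tool_rot: [-3.141, -0.0, 1.62]
contact_force: [-0.4, -0.7, -7.7]
opening: 0.0596
grip_force: 40.0
```

```bash
python3 -c "
from h import *
goto(.5395,-.0956,.194,1.62)
c=read_camera('scene');save(c,'s4.png')
goto(.5395,-.0956,.194,1.62)"
```

```text
shift [-0.1991 -0.058  -0.0002] twist -0.0003 at [0.5877 0.1061 0.1938] [-3.1409e+00 -1.0000e-04  1.6197e+00] F [-0.38 -0.66 -7.71] open 0.059561214156393844 t 14.2
shift [-1.991e-01 -5.800e-02 -1.000e-04] twist -0.0002 at [0.5877 0.1061 0.1939] [-3.1411e+00 -1.0000e-04  1.6198e+00] F [ 1.49 -0.08 -6.97] open 0.06028199290090441 t 14.25
```

View pics/s4.png

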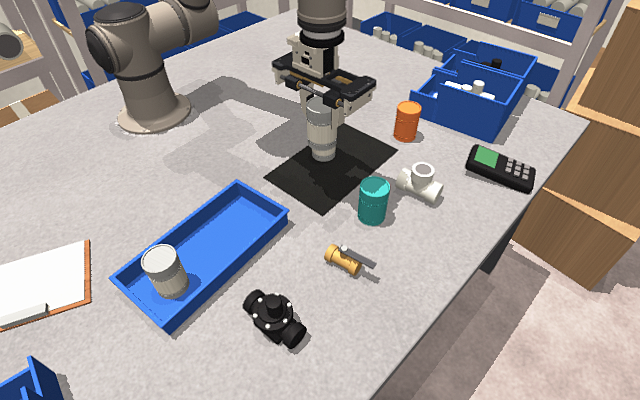

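The first tin stands upright in the tray at (165,270). The held tin, at about (320,115), reads about 7.5 N, so it is the full one. I'll put it back where it was.

>>> step_arm:
  plan:
    - [1,0,0,0.02,0]
    - [1,0,0,0.05,0]
    - [1,0,0,0.08,0]
    - [1,0,0,0.11,0]
    - [1,0,0,0.125,0]
    - [1,0,0,0.132,0]
    - [1,0,0,0.136,0]
    - [1,0,0,0.139,0]
    - [1,0,0,0.14,0]
    - [1,0,0,0.1405,0]
    - [1,0,0,0.141,0]
    - [1,0,0,0.141,0]

```text
time: 15.75
tool_pos: [0.5881, 0.1061, 0.0545]
tool_rot: [3.14, -0.0, 1.62]
contact_force: [-4.6, -0.8, 6.4]
opening: 0.06
grip_force: 40.0
```

>>> step_arm:
  plan:
    - [0.6,0,0,0,0]
    - [-1,0,0,0,0]
    - [-1,0,0,0,0]
    - [-1,0,0,0,0]
    - [-1,0,0,0,0]
    - [-1,0,0,-0.03,0]
    - [-1,0,0,-0.07,0]
    - [-1,0,0,-0.11,0]
    - [-1,0,0,-0.14,0]
    - [-1,0,0,-0.14,0]
    - [-1,0,0,-0.14,0]

```text
time: 17.12
tool_pos: [0.5872, 0.1061, 0.1921]
tool_rot: [-3.14, -0.0, 1.62]
contact_force: [-0.1, 0.1, -0.6]
opening: 0.0921
grip_force: 0.0
```

```bash
python3 -c "
from h import *
goto(.5005,.2009,.195,1.62)
"
```

```text
shift [ 0.099  -0.082  -0.0027] twist -0.0002 at [0.5872 0.1061 0.1921] [-3.1400e+00 -1.0000e-04  1.6198e+00] F [-0.07  0.09 -0.58] open 0.09208703905262121 t 17.125
```

>>> step_arm:
  plan:
    - [-1,0.04,-0.033,0,0]
    - [-1,0.08,-0.066,0,0]
    - [-1,0.099,-0.082,0,0]
    - [-1,0.099,-0.082,0,0]
    - [-1,0.099,-0.082,0,0]
    - [-1,0.099,-0.082,0.03,0]
    - [-1,0.099,-0.082,0.06,0]
    - [-1,0.099,-0.082,0.09,0]
    - [-1,0.099,-0.082,0.115,0]
    - [-1,0.099,-0.082,0.13,0]
    - [-1,0.099,-0.082,0.139,0]
    - [-1,0.099,-0.082,0.139,0]
    - [-1,0.099,-0.082,0.139,0]
    - [1,0.099,-0.082,0.139,0]
    - [1,0.099,-0.082,0.139,0]
    - [1,0.099,-0.082,0.139,0]
    - [1,0.099,-0.082,0.139,0]
    - [1,0.099,-0.082,0.139,0]
    - [1,0.099,-0.082,0.139,0]

```text
time: 19.5
tool_pos: [0.5008, 0.201, 0.0543]
tool_rot: [-3.141, -0.0, 1.62]
contact_force: [-2.6, -0.3, 3.2]
opening: 0.06
grip_force: 40.0
```

>>> step_arm:
  plan:
    - [1,0,0,-0.01,0]
    - [1,0,0,-0.03,0]
    - [1,0,0,-0.06,0]
    - [1,0,0,-0.09,0]
    - [1,0,0,-0.12,0]
    - [1,0,0,-0.135,0]
    - [1,0,0,-0.14,0]
    - [1,0,0,-0.14,0]
    - [1,0,0,-0.14,0]
    - [1,0,0,-0.14,0]
    - [1,0,0,-0.14,0]

```text
time: 20.88
tool_pos: [0.5009, 0.2009, 0.1938]
tool_rot: [-3.141, 0.0, 1.62]
contact_force: [-0.1, 0.3, -3.3]
opening: 0.0597
grip_force: 40.0
```

```bash
python3 -c "
from h import *
goto(.5395,-.0956,.194,1.62)
c=read_camera('scene');save(c,'s5.png')
goto(.5395,-.0956,.194,1.62)"
```

```text
shift [-2.98e-01  2.40e-02 -2.00e-04] twist -0.0003 at [0.5009 0.2009 0.1938] [-3.1409e+00  1.0000e-04  1.6197e+00] F [-0.06  0.32 -3.34] open 0.059746275928340635 t 20.875
shift [-2.98e-01  2.40e-02 -1.00e-04] twist -0.0002 at [0.501  0.2009 0.1939] [-3.1411  0.      1.6198] F [-0.56 -0.38 -1.82] open 0.05973193927916511 t 20.925
```

About 3 N, so this one is light too. It goes in the near tray slot.

>>> step_arm:
  plan:
    - [1,-0.02,0.002,0,0]
    - [1,-0.055,0.005,0,0]
    - [1,-0.1,0.008,0,0]
    - [1,-0.15,0.012,0,0]
    - [1,-0.2,0.016,0,0]
    - [1,-0.245,0.02,0,0]
    - [1,-0.28,0.023,0,0]
    - [1,-0.298,0.024,0,0]
    - [1,-0.298,0.024,0,0]
    - [1,-0.298,0.024,0.02,0]
    - [1,-0.298,0.024,0.05,0]
    - [1,-0.298,0.024,0.08,0]
    - [1,-0.298,0.024,0.11,0]
    - [1,-0.298,0.024,0.125,0]
    - [1,-0.298,0.024,0.132,0]
    - [1,-0.298,0.024,0.136,0]
    - [1,-0.298,0.024,0.139,0]
    - [1,-0.298,0.024,0.14,0]
    - [1,-0.298,0.024,0.14,0]

```text
time: 23.3
tool_pos: [0.5398, -0.0956, 0.0545]
tool_rot: [3.141, 0.0, 1.62]
contact_force: [-0.1, 0.1, -2.5]
opening: 0.0599
grip_force: 40.0
```

>>> step_arm:
  plan:
    - [1,0,0,0.0005,0]
    - [1,0,0,0.001,0]
    - [1,0,0,0.001,0]

```text
time: 23.68
tool_pos: [0.5398, -0.0956, 0.0543]
tool_rot: [3.141, 0.0, 1.62]
contact_force: [-3.3, 0.5, 6.2]
opening: 0.0598
grip_force: 40.0
```

>>> step_arm:
  plan:
    - [0.6,0,0,0,0]
    - [-1,0,0,0,0]
    - [-1,0,0,0,0]
    - [-1,0,0,0,0]
    - [-1,0,0,0,0]
    - [-1,0,0,-0.03,0]
    - [-1,0,0,-0.07,0]
    - [-1,0,0,-0.11,0]
    - [-1,0,0,-0.14,0]
    - [-1,0,0,-0.14,0]
    - [-1,0,0,-0.14,0]

```text
time: 25.05
tool_pos: [0.5391, -0.0953, 0.1923]
tool_rot: [-3.14, -0.001, 1.62]
contact_force: [0.5, -0.1, 0.5]
opening: 0.0919
grip_force: 0.0
```

```bash
python3 -c "
from h import *
goto(.588,.106,.195,1.62)
c=read_camera('scene');save(c,'s6.png')
"
```

```text
shift [ 0.1987  0.0587 -0.0027] twist -0.0002 at [ 0.5391 -0.0953  0.1923] [-3.1402e+00 -6.0000e-04  1.6198e+00] F [ 0.47 -0.06  0.51] open 0.09194902064782028 t 25.05
```

View pics/s6.png

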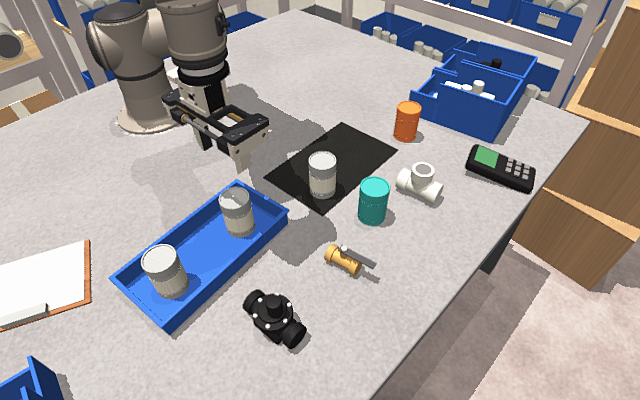

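Both light tins stand in the tray at (165,270) and (237,212), and the heavy tin is on the mat at (322,175). I'll fetch it now.

>>> step_arm:
  plan:
    - [-1,0.05,0.015,0,0]
    - [-1,0.1,0.03,0,0]
    - [-1,0.15,0.044,0,0]
    - [-1,0.199,0.0585,0,0]
    - [-1,0.199,0.0585,0,0]
    - [-1,0.199,0.0585,0,0]
    - [-1,0.199,0.0585,0.03,0]
    - [-1,0.199,0.0585,0.06,0]
    - [-1,0.199,0.0585,0.09,0]
    - [-1,0.199,0.0585,0.115,0]
    - [-1,0.199,0.0585,0.13,0]
    - [-1,0.199,0.0585,0.139,0]
    - [-1,0.199,0.0585,0.139,0]
    - [-1,0.199,0.0585,0.139,0]
    - [1,0.199,0.0585,0.139,0]
    - [1,0.199,0.0585,0.139,0]
    - [1,0.199,0.0585,0.139,0]
    - [1,0.199,0.0585,0.139,0]
    - [1,0.199,0.0585,0.139,0]
    - [1,0.199,0.0585,0.139,0]

```text
time: 27.6
tool_pos: [0.5881, 0.1061, 0.0544]
tool_rot: [-3.141, -0.0, 1.62]
contact_force: [-3.0, -0.1, 3.1]
opening: 0.06
grip_force: 40.0
```

>>> step_arm:
  plan:
    - [1,0,0,-0.01,0]
    - [1,0,0,-0.03,0]
    - [1,0,0,-0.06,0]
    - [1,0,0,-0.09,0]
    - [1,0,0,-0.12,0]
    - [1,0,0,-0.15,0]
    - [1,0,0,-0.175,0]
    - [1,0,0,-0.19,0]
    - [1,0,0,-0.195,0]
    - [1,0,0,-0.195,0]
    - [1,0,0,-0.195,0]
    - [1,0,0,-0.195,0]
    - [1,0,0,-0.195,0]
    - [1,0,0,-0.195,0]

```text
time: 29.35
tool_pos: [0.5883, 0.1061, 0.2491]
tool_rot: [-3.141, -0.0, 1.62]
contact_force: [0.3, -0.4, -7.6]
opening: 0.0597
grip_force: 40.0
```

```bash
python3 -c "
from h import *
c=read_camera('scene');save(c,'s7.png')
s=observe();print(s['time'],s['tool_pos'],s['contact_force'],s['opening'],s['grip_force'])
"
```

```text
29.4 [0.58828513 0.1061295  0.24913529] [-0.21008519  0.24118601 -7.9362597 ] 0.05943492884345615 39.99519193544984
```

View pics/s7.png

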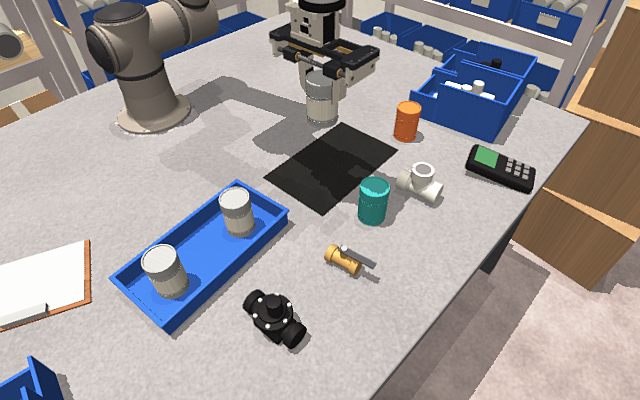

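The heavy tin is held upright at about (321,95), its bottom about 0.20 m up. Both light tins stand in the tray and nothing else has moved, so I'm handing in.

```bash
python3 -c "
from cell import *
print(hand_in())"
```

```text
the job is handed in; nothing more can be done
None
```

I handed in the job with the heaviest tin (about 7.6 N on the lift) held upright with its underside about 0.20 m up; the two lighter ones (about 4.5 N and 3 N) stand in the blue tray, the other goods look undisturbed, and the hand-in gave no verdict.

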